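# Pull the yellow-ringed tray out of the rack with the pull hook

### The arm

A 6-joint arm with a two-finger parallel gripper is mounted at the origin on a cart in front of the work surface, level with it; the furniture and walls round the work are solid. World frame = base frame: x ahead of the robot, y to its left, z up, the work surface at z = 0. Lengths are in m, angles in rad, forces in N, time in s.
With the tool pointing down it reaches from about 0.375 to 0.9 m from the base axis. Payload 3.1 kg.
Tool frame: the origin (TCP) lies midway between the tips of the shut fingers; the grasp point (between the pads) lies 19 mm behind it (grip_depth is the distance from the TCP to the grasp point, in m); y points along the fingers, z is the direction in which the jaws open and shut, and the axes are right-handed (so a half turn about y gives the same grasp; the last joint's range is limited). The gripper opens to 85 mm and grips with 20 to 120 N. Pads are 22 mm wide; open, the fingers measure 114 mm over their backs; the gripper's body (76 mm by 85 mm) begins 54 mm behind the grasp point. The pads swing forward as they close: fully open they stand 13 mm farther back than shut.
Start: joints at [0.964, 0.527, 1.433, -0, 1.181, -0.178], TCP at [0.26, 0.568, 0.231] pointing down, gripper open.
Joint ranges: [-3.08, 3.08], [-0.75, 2.2], [0.22, 2.44], [-1.43, 4.57], [0, 2.65], [-2.85, 2.85]. Speed limits (rad/s): [2.79, 2.79, 3.14, 3.14, 3.14, 3.14].

### API

Orientations are given as a unit quaternion [x, y, z, w].
In Python, from station import sense, snapshot, camera_model, sign_off, grip_depth gives the robot as it stands.
- The arm moves only by the tool play_rows, never from a script. Its argument "deltas" is a list of rows, each a list of 6 numbers: the shift along the tool's x, y, z in m, then the turn, a rotation vector about the tool's x, y, z in rad. A call has 1 to 12 rows; each row is the pose to reach, as a shift and turn from the pose commanded when the call began, along the tool's axes at that moment; what a row does not reach only later rows make up. A row lasts 1/10 s, in which the tool goes at most 50 mm and 8.59 degrees, less where a joint would pass 70% of its speed; a pose out of reach is approached as far as the arm can. A call with a gripper value outside its range is refused whole. "gripper" is the finger opening in m, from 0 to 0.0854, set as the call begins (left out, the last holds). The fingers move at their own pace and stop on an object; "force" is the grip in N (left out, the last holds). Time passes only in rows, so rows that repeat a pose let the fingers close. It gives the time, the measured TCP pose, the force and the opening at its end, in the units of the state.
- sense(): the state, without advancing time (a new reading comes with each control period).
- snapshot(name): name is "scene" or "side" or "wrist"; returns the picture (420x560x3 uint8, red, green, blue); there is no depth.
- camera_model(name): a dict with "fx", "fy", "cx", "cy" (pixels), "camera_from_world" (4x4, takes a point from world to camera coordinates). Camera axes: x right, y up, looking along -z (the intrinsics and any distortion apply to the point x, -y, -z); pixel columns grow to the right and rows downward; lengths in m; the calibration is good to about 2 mm. A picture is of the moment at which its call begins: read the wrist's pose just before it. camera_model takes no time and is no camera call; for the wrist camera it gives the pose at the moment of the call.
- sign_off(): hands the job in, once; it reports no verdict.
The state is a dict: "t": time; "q": joint angles; "qd": joint speeds; "tau": joint torques, N m; "tcp_pos": TCP position; "tool_rot": TCP orientation; "force": force on the tool from outside, world axes, zero at the start; "ft_torque": the same for the moment, N m; "finger_gap": opening from 0.0 (shut) to 1.0 (fully open).
Only numpy, scipy, OpenCV 4.12 (cv2) and the standard library are available. Lean on these libraries where they do the work, as an engineer would, in place of code of your own. Each camera call takes 0.05 s, during which the arm holds its last target.

### The job

Take the red-handled pull hook from its black mat, put its down-turned end into the yellow ring of the parts tray in the low rack, and drag that tray straight out until it is completely clear of the rack, standing on the bench. Do not push or hold the tray with the gripper fingers, and leave the tray with the blue ring in its place. Then lift the hook out of the ring and stand it back on its mat, and let go.

Things in the scene. Friction and masses are not known exactly. Their poses are not given: they have to be found in the camera images.
- hook_grip (a point): centre of the upright red grip of the pull hook. The grip is a block 58 mm long (tool x), 20 mm thick (tool y), reaching up to 48 mm above the tool's underside; this point is 28 mm above the underside. Below the grip is a flat steel foot, 70 x 44 x 6 mm, on which the tool stands level on its mat. Grasp the grip from above across its 20 mm thickness, fingertips staying above the 6 mm foot. x points from the grip towards the hook end, z up. Mass 0.2 kg.
- hook_tip (a point): lowest point of the hook end of the same rigid tool: a vertical round steel peg, 10 mm in diameter, hanging down from the 10 mm thick neck. It lies 75 mm in front of hook_grip (along its +x) and 27 mm below it, 1 mm above the level of the tool's underside. The neck's underside is 41 mm above the tool's underside. Axes as for hook_grip.
- yellow_ring (a point): centre of the yellow pull ring, rigidly fixed to the front of the tray to be pulled. The ring lies level, 22 mm above the bench, inside diameter 40 mm, bar 6 mm thick (its underside is 19 mm and its top 25 mm above the bench); its centre is 40 mm in front of the tray's front wall, on a short stem. -x points out of the rack, the way to pull; z up.
- blue_ring (a point): centre of the same ring, but blue, of the other tray, which stays in place. The two trays may stand in either bay.
- tray_yellow: loose grey open parts tray with the yellow ring, 90 mm long (x), 76 mm wide (y), 28 mm high, 0.25 kg on average, a small loose circuit board lying in it; origin at the centre of its underside. The ring centre is 85 mm in front of it (-x). It slides on the bench.
- tray_blue: the same tray with the blue ring; origin at the centre of its underside.
- rack: fixed low aluminium rack with a whitish translucent flat roof, 105 mm deep (x), 195 mm wide (y), 52 mm high, no floor; origin at the centre of its underside. Its open front faces -x, 52.5 mm in front of the origin; two bays, each 90 mm wide, centred at y = +47.5 and -47.5 mm. A tray is clear of the rack when its origin is 97.5 mm or more in front of the rack's origin (-x).
- mat: fixed flat black rubber mat, 150 mm (x) by 130 mm (y), 2 mm thick, on which the hook tool starts and must end; origin at the centre of its underside, on the bench.

How it is judged:
On the way, in this order (a step that is already met when the one before it is completed fails the run):
1. the hook end is down inside the yellow ring while the tray is still in the rack (horizontal distance between hook_tip and yellow_ring below 0.024 m and z of hook_tip in the frame of yellow_ring below -0.002 m and x of tray_yellow in the frame of rack above -0.05 m), for 0.1 s.
2. with the hook in its ring, the yellow-ringed tray has been dragged completely out of the rack (horizontal distance between hook_tip and yellow_ring below 0.024 m and z of hook_tip in the frame of yellow_ring below -0.002 m and x of tray_yellow in the frame of rack below -0.095 m), for 0.1 s.
At the end, for the whole second after the job is handed in: The yellow-ringed tray stands flat and still on the bench, at least 93 mm in front of the rack (origins; fully out); the blue-ringed tray moved under 20 mm; the hook tool stands upright (within 0.15 rad) on its foot, grip centre over the mat (x of tray_yellow in the frame of rack below -0.093 m and angle between tray_yellow's own z axis and vertical below 0.1 rad and height (world z) of tray_yellow between -0.005 and 0.006 m and linear speed of tray_yellow below 0.02 m/s and distance of tray_blue from where it was at the start of the episode below 0.02 m and x of hook_grip in the frame of mat between -0.075 and 0.075 m and y of hook_grip in the frame of mat between -0.065 and 0.065 m and angle between hook_grip's own z axis and vertical below 0.15 rad and z of hook_grip in the frame of mat below 0.036 m); the robot touches nothing.
It fails at once if the gripper fingers push or hold the yellow-ringed tray (over 2 N) (contact force between the fingers and tray_yellow above 2 N).
It fails at once if the blue-ringed tray is shifted more than 20 mm (distance of tray_blue from where it was at the start of the episode above 0.02 m).
It also fails if it takes over 51 s, if anything falls off the work surface, if the arm or the gripper's body presses on something with over 40 N, if the wrist force passes 120 N, or if a joint passes its speed limit or range.

## Working session

There is one attempt and no reset: what is moved stays moved. The work goes in short steps, Python scripts to look and compute and a tool call to move; the robot and the scene stay as the last step left them, time stands still between calls to the robot, and variables do not carry over. Pictures are saved under pics/ and viewed, and the job is handed in when it is done.

Besides the shell and the picture viewer there is one more tool, called after "Call:" by a JSON object that holds its "api" and its "payload". play_rows: Moves the arm, as the interface text tells. Its arguments: {"type":"object","properties":{"deltas":{"type":"array"},"gripper":{"type":"number"},"force":{"type":"number"}},"required":["deltas"]}

```bash
mkdir -p pics; python3 - <<'E'
from station import *
import cv2
print(sense(), grip_depth)
for n in ("scene","side"):
    cv2.imwrite(f"pics/{n}0.png",snapshot(n)[:,:,::-1]); print(n,camera_model(n))
E
```

```text
{'t': 0.0, 'q': array([ 9.63507693e-01,  5.28465918e-01,  1.43396685e+00, -7.52489087e-06,
        1.18137908e+00, -1.78514172e-01]), 'qd': array([ 0.00150738,  0.00061549,  0.00042468,  0.00185437,  0.00132038,
       -0.0001005 ]), 'tau': array([ 1.13739486e-04, -4.42345655e+01, -1.78030086e+01, -2.77427080e-04,
        8.60455271e-03,  4.12480460e-06]), 'tcp_pos': array([0.25939873, 0.56780811, 0.23031325]), 'tool_rot': array([ 0.6916445 , -0.15073311,  0.15013686, -0.69019298]), 'force': array([-0.51088704,  0.21993291,  0.02565024]), 'ft_torque': array([ 0.02425769, -0.01967304,  0.02779126]), 'finger_gap': 0.9980672409541507} 0.0187
scene {'fx': 392.85663976826527, 'fy': 392.85663976826527, 'cx': 276.51890524410385, 'cy': 216.34375051137548, 'camera_from_world': array([[ 0.61954224, -0.78495048,  0.00449045, -0.25758513],
       [ 0.59710282,  0.47497666,  0.64642509, -0.45806149],
       [-0.50954454, -0.39780639,  0.76296425, -0.55155931],
       [ 0.        ,  0.        ,  0.        ,  1.        ]])}
side {'fx': 408.2444539193891, 'fy': 408.2444539193891, 'cx': 279.8792356805866, 'cy': 210.5177721222869, 'camera_from_world': array([[-0.98180144, -0.18934597,  0.01462991,  0.60521484],
       [ 0.09128094, -0.40294974,  0.91065872, -0.05008654],
       [-0.16653444,  0.89542147,  0.41290032, -0.86832182],
       [ 0.        ,  0.        ,  0.        ,  1.        ]])}
```

View pics/scene0.png

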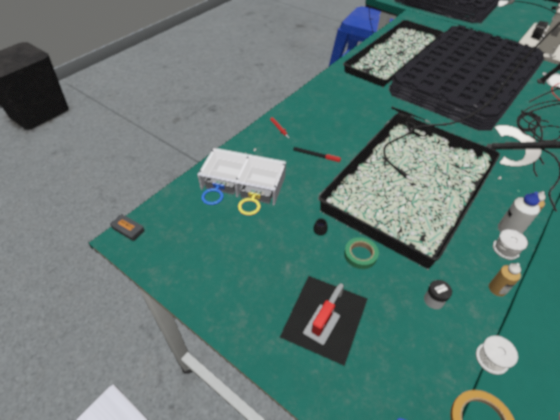

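View pics/side0.png

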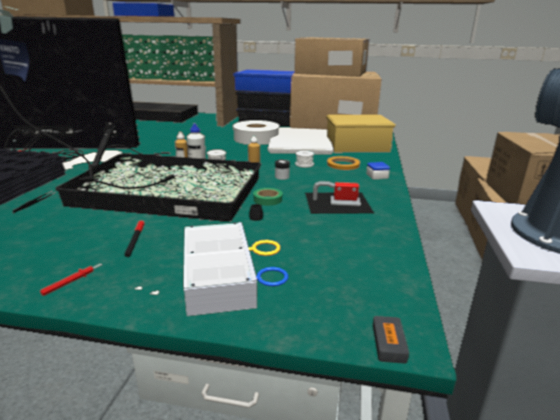

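Scene picture: mat around (325,318), red grip about (323,317), hook neck pointing to (340,290), yellow ring about (249,205), blue about (212,195), rack about (242,175). In the side picture the yellow ring is at (265,247) and the red grip at (346,192). Next I'll measure these.

```bash
cat > h.py <<'E'
import numpy as np, cv2
from station import *
from scipy.spatial.transform import Rotation as R
def ray(m,u,v):
    T=m["camera_from_world"];Rm=T[:3,:3];c=-Rm.T@T[:3,3]
    d=Rm.T@np.array([(u-m["cx"])/m["fx"],-(v-m["cy"])/m["fy"],-1.]);return c,d/np.linalg.norm(d)
def onz(m,u,v,z):
    c,d=ray(m,u,v);return c+d*(z-c[2])/d[2]
def proj(m,p):
    q=m["camera_from_world"]@np.append(p,1);return np.array([m["cx"]+m["fx"]*q[0]/-q[2],m["cy"]-m["fy"]*q[1]/-q[2]])
def tri(ms,uvs):
    A=np.zeros((3,3));b=np.zeros(3)
    for m,(u,v) in zip(ms,uvs):
        c,d=ray(m,u,v);P=np.eye(3)-np.outer(d,d);A+=P;b+=P@c
    return np.linalg.solve(A,b)
def mask(img,col):
    h=cv2.cvtColor(img,cv2.COLOR_RGB2HSV);H,S,V=h[...,0],h[...,1],h[...,2]
    if col=="y": return ((H>22)&(H<36)&(S>120)&(V>110)).astype(np.uint8)
    if col=="b": return ((H>100)&(H<125)&(S>120)&(V>90)).astype(np.uint8)
    if col=="r": return (((H<8)|(H>172))&(S>140)&(V>90)).astype(np.uint8)
def comps(mk,mn=30):
    n,l,s,c=cv2.connectedComponentsWithStats(mk,connectivity=8)
    return [(i,s[i].tolist(),c[i].round(1).tolist()) for i in range(1,n) if s[i][4]>=mn],l
E
python3 - <<'E'
from h import *
for n in ("scene","side"):
    im=cv2.imread(f"pics/{n}0.png")[:,:,::-1].copy();m=camera_model(n)
    for c in "ybr":
        mk=mask(im,c);cs,l=comps(mk)
        for i,s,ce in cs:
            pts=cv2.findNonZero((l==i).astype(np.uint8))
            print(n,c,s,ce,onz(m,*ce,.022).round(4))
    a=dict(scene=(185,140,120,80),side=(160,210,150,110))[n];b=dict(scene=(270,265,110,110),side=(290,165,100,60))[n]
    o=[cv2.resize(im[y:y+h,x:x+w],(400,int(400*h/w)),interpolation=cv2.INTER_CUBIC) for x,y,w,h in (a,b)]
    H=max(k.shape[0] for k in o);o=[cv2.copyMakeBorder(k,0,H-k.shape[0],0,0,0) for k in o]
    cv2.imwrite(f"pics/z{n}0.png",np.hstack(o)[:,:,::-1])
E
```

```text
scene y [249, 193, 11, 11, 61] [253.9, 197.1] [0.6308 0.2396 0.022 ]
scene b [330, 7, 51, 58, 1265] [355.4, 28.8] [1.5627 0.5127 0.022 ]
scene b [201, 184, 23, 21, 219] [213.2, 194.1] [0.5766 0.3237 0.022 ]
scene b [524, 192, 15, 13, 139] [531.3, 198.2] [ 1.0471 -0.2892  0.022 ]
scene r [271, 118, 15, 16, 54] [278.1, 125.9] [0.8882 0.3672 0.022 ]
scene r [325, 155, 15, 6, 52] [332.3, 157.6] [0.8702 0.1697 0.022 ]
scene r [313, 300, 22, 35, 359] [322.7, 316.7] [ 0.4746 -0.0658  0.022 ]
side y [336, 120, 17, 3, 30] [344.2, 121.2] [ 0.5104 -0.9179  0.022 ]
side y [249, 240, 31, 16, 236] [264.8, 247.3] [0.6008 0.23   0.022 ]
side b [113, 3, 46, 13, 552] [135.9, 8.8] [-6.0731 12.8962  0.022 ]
side b [234, 70, 59, 23, 1163] [263.1, 80.5] [ 1.1675 -2.1995  0.022 ]
side b [190, 123, 10, 9, 61] [194.4, 128.1] [ 1.0822 -0.6351  0.022 ]
side b [368, 162, 22, 8, 142] [378.3, 165.5] [ 0.3816 -0.3188  0.022 ]
side b [256, 267, 32, 19, 290] [272.0, 276.0] [0.5682 0.3198 0.022 ]
side r [334, 183, 25, 17, 357] [346.0, 191.0] [ 0.4663 -0.0896  0.022 ]
side r [136, 221, 8, 10, 56] [139.6, 225.6] [0.8679 0.1978 0.022 ]
side r [41, 267, 52, 28, 317] [66.4, 280.1] [0.8849 0.4001 0.022 ]
```

View pics/zscene0.png

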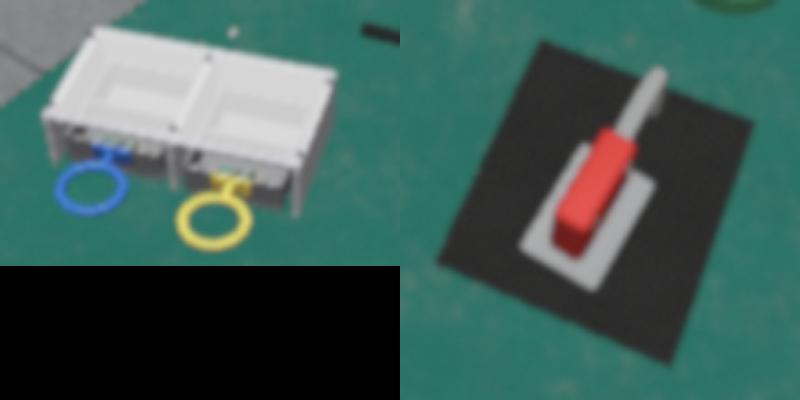

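View pics/zside0.png

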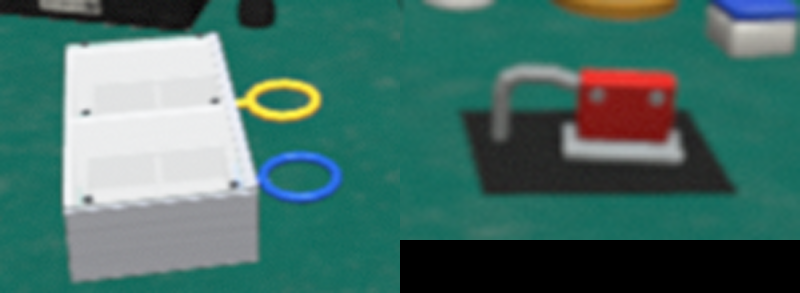

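```bash
python3 - <<'E'
from h import *
S,D=camera_model("scene"),camera_model("side")
sa=lambda p:np.array(p)/3.3333+(185,140); sb=lambda p:(np.array(p)-(400,0))/3.63636+(270,265)
da=lambda p:np.array(p)/2.6667+(160,210); db=lambda p:(np.array(p)-(400,0))/4+(290,165)
for nm,a,b in(("Y",(214,220),(283,100)),("B",(90,187),(301,176))):
    print(nm,onz(S,*sa(a),.022).round(4),onz(D,*da(b),.022).round(4),tri([S,D],[sa(a),da(b)]).round(4))
print("roofS BL BR FR FL");Q=[onz(S,*sa(p),.052)[:2] for p in [(97,28),(337,72),(303,160),(45,113)]]
print(np.round(Q,4),np.mean(Q,0))
print("roofD");Q=[onz(D,*da(p),.052)[:2] for p in [(65,38),(218,33),(258,192),(65,207)]]
print(np.round(Q,4),np.mean(Q,0))
print("matS");Q=[onz(S,*sb(p),.002)[:2] for p in [(541,40),(753,122),(672,365),(437,262)]]
print(np.round(Q,4),np.mean(Q,0))
print("matD");Q=[onz(D,*db(p),.002)[:2] for p in [(460,113),(690,112),(735,192),(485,192)]]
print(np.round(Q,4),np.mean(Q,0))
print("gripS");Q=[onz(S,*sb(p),.050)[:2] for p in [(607,128),(637,150),(590,230),(557,212)]]
print(np.round(Q,4),np.mean(Q,0))
print("footS");Q=[onz(S,*sb(p),.008)[:2] for p in [(656,183),(596,290),(520,245)]]
print(np.round(Q,4), (Q[0]+Q[2])/2)
print("neckend",onz(S,*sb((658,74)),.053))
print("gripD");Q=[onz(D,*db(p),.050)[:2] for p in [(580,70),(675,73)]]
print(np.round(Q,4))
print("tipD",onz(D,*db((499,140)),.003))
E
```

```text
Y [0.6018 0.2296 0.022 ] [0.5982 0.2302 0.022 ] [0.5998 0.2291 0.0223]
B [0.57   0.3213 0.022 ] [0.5668 0.3195 0.022 ] [0.5678 0.3201 0.0231]
roofS BL BR FR FL
[[0.6776 0.4138]
 [0.7539 0.2364]
 [0.665  0.1989]
 [0.5849 0.3766]] [0.67035023 0.30641836]
roofD
[[0.7561 0.2286]
 [0.6532 0.1973]
 [0.5777 0.3843]
 [0.6753 0.4197]] [0.66558246 0.30749765]
matS
[[ 0.5428  0.0133]
 [ 0.573  -0.1103]
 [ 0.4298 -0.1463]
 [ 0.3992 -0.0219]] [ 0.48619717 -0.06630407]
matD
[[ 0.57   -0.1012]
 [ 0.4242 -0.1366]
 [ 0.3975 -0.0154]
 [ 0.5395  0.0167]] [ 0.48280378 -0.05914622]
gripS
[[ 0.4945 -0.0588]
 [ 0.4936 -0.0779]
 [ 0.4425 -0.0833]
 [ 0.4402 -0.0651]] [ 0.46772808 -0.07124667]
footS
[[ 0.505  -0.0885]
 [ 0.4358 -0.0962]
 [ 0.4313 -0.0517]] [ 0.46813327 -0.07009824]
neckend [ 0.53652235 -0.06305968  0.053     ]
gripD
[[ 0.494  -0.0682]
 [ 0.4373 -0.0761]]
tipD [ 0.54008925 -0.05978454  0.003     ]
```

```bash
cat >> h.py <<'E'
def Rt(yaw,flip=0):
    c,s=np.cos(yaw),np.sin(yaw);k=-1 if flip else 1
    return np.array([[k*c,0,-k*s],[k*s,0,k*c],[0,-1,0]])
def go(p,yaw,flip=0,cmd=None):
    "tool-frame delta to reach TCP p, hook yaw (rad)"
    st=sense();R0=R.from_quat(st["tool_rot"]).as_matrix();p0=st["tcp_pos"]
    d=R0.T@(np.array(p)-p0);w=R.from_matrix(R0.T@Rt(yaw,flip)).as_rotvec()
    print("t",round(st["t"],2),"tcp",p0.round(4),"yaw",np.degrees(np.arctan2(R0[1,0],R0[0,0])).round(2),"F",st["force"].round(2),"gap",round(st["finger_gap"]*85.4,1))
    print("delta",d.round(4),w.round(4));return d,w
E
python3 - <<'E'
from h import *
print(R.from_quat(sense()["tool_rot"]).as_matrix().round(3))
for f in (0,1): go([.445,-.0735,.16],np.radians(7),f)
E
```

```text
[[ 0.909 -0.001  0.416]
 [-0.416 -0.002  0.909]
 [-0.    -1.    -0.002]]
t 0.1 tcp [0.2595 0.5679 0.2304] yaw -24.57 F [0.69 0.15 1.37] gap 85.7
delta [ 0.4355  0.0712 -0.506 ] [ 0.0018 -0.551  -0.0009]
t 0.1 tcp [0.2595 0.5679 0.2304] yaw -24.57 F [0.69 0.15 1.37] gap 85.7
delta [ 0.4355  0.0712 -0.506 ] [1.2000e-03 2.5906e+00 2.4000e-03]
```

Call:
{"api": "play_rows", "payload": {"deltas": [[0.036,0.006,-0.042,0,-0.05,0],[0.072,0.012,-0.084,0,-0.1,0],[0.108,0.018,-0.126,0,-0.15,0],[0.144,0.024,-0.168,0,-0.2,0],[0.18,0.03,-0.21,0,-0.25,0],[0.216,0.036,-0.252,0,-0.3,0],[0.252,0.042,-0.294,0,-0.35,0],[0.288,0.048,-0.336,0,-0.4,0],[0.324,0.054,-0.378,0,-0.45,0],[0.36,0.06,-0.42,0,-0.5,0],[0.396,0.066,-0.462,0,-0.551,0],[0.4355,0.071,-0.506,0,-0.551,0]]}}

```text
t: 1.3
tcp_pos: [0.4251, -0.0068, 0.1669]
tool_rot: [-0.706, -0.043, 0.043, 0.706]
force: [1.2, 0.1, 0.4]
finger_gap: 1.003
```

Call:
{"api": "play_rows", "payload": {"deltas": [[0,0,0,0,0,0],[0,0,0,0,0,0],[0,0,0,0,0,0]]}}

```text
t: 1.6
tcp_pos: [0.4241, -0.0039, 0.167]
tool_rot: [-0.705, -0.043, 0.044, 0.706]
force: [0.5, 0.9, 0.3]
finger_gap: 0.998
```

```bash
python3 - <<'E'
from h import *
go([.445,-.0735,.16],np.radians(7))
m=camera_model("wrist");im=snapshot("wrist")
cv2.imwrite("pics/w1.png",im[:,:,::-1]); np.save("w1.npy",m["camera_from_world"]);print(m["fx"],m["cx"],m["cy"])
E
```

```text
t 1.6 tcp [ 0.4241 -0.0039  0.167 ] yaw 7.02 F [0.47 0.93 0.3 ] gap 85.2
delta [ 0.0122  0.0069 -0.0716] [-0.0009  0.0004 -0.0016]
330.00548092847515 280.5059201319897 209.06615670358585
```

View pics/w1.png

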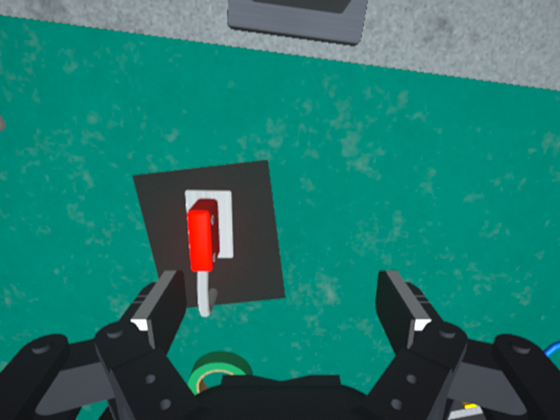

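Wrist picture: the foot is a white rectangle about (186–232, 190–258), the red top face is around (200,240), and the neck ends near (205,310).

```bash
python3 - <<'E'
from h import *
m=camera_model("wrist")
im=cv2.imread("pics/w1.png")[:,:,::-1].copy()
c=im[150:330,120:300];cv2.imwrite("pics/w1z.png",cv2.resize(c,(720,720//1),interpolation=cv2.INTER_CUBIC)[:600,:,::-1])
Q=[onz(m,*p,.008)[:2] for p in[(186,190.5),(231,191),(232.5,257.5)]];print(np.round(Q,4),(Q[0]+Q[2])/2)
h=cv2.cvtColor(im,cv2.COLOR_RGB2HSV);mk=mask(im,"r");print(comps(mk)[0])
mk2=(mk>0)&(im[...,0]>225);cs,l=comps(mk2.astype(np.uint8));print(cs)
r=cv2.minAreaRect(cv2.findNonZero((l==cs[0][0]).astype(np.uint8)));b=cv2.boxPoints(r);print(b.round(1))
Q=np.array([onz(m,*p,.050)[:2] for p in b]);print(Q.round(4),Q.mean(0))
E
```

```text
[[ 0.4338 -0.0928]
 [ 0.429  -0.0507]
 [ 0.4978 -0.0438]] [ 0.46576395 -0.06828185]
[(1, [186, 200, 33, 72, 1930], [202.4, 235.0])]
[(1, [187, 211, 25, 61, 1288], [199.4, 240.3])]
[[186.6 211.1]
 [208.5 209.9]
 [211.9 270.8]
 [190.  272. ]]
[[ 0.4389 -0.0807]
 [ 0.4356 -0.0627]
 [ 0.4915 -0.0565]
 [ 0.4951 -0.0756]] [ 0.46527768 -0.06888746]
```

View pics/w1z.png

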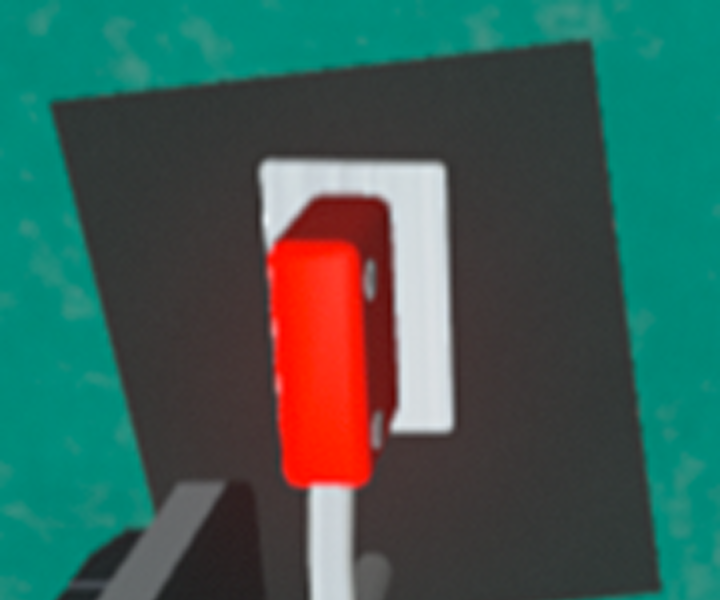

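```bash
python3 - <<'E'
from h import *
go([.4655,-.069,.09],np.radians(6.4))
E
```

```text
t 1.65 tcp [ 0.4241 -0.0035  0.1671] yaw 7.09 F [-0.5   0.34 -0.11] gap 85.5
delta [ 0.0331  0.077  -0.0702] [-0.0007  0.0121 -0.0013]
```

Call:
{"api": "play_rows", "payload": {"deltas": [[0.01,0.02,-0.022,0,0.01,0],[0.02,0.04,-0.045,0,0.012,0],[0.033,0.06,-0.07,0,0.012,0],[0.033,0.077,-0.07,0,0.012,0],[0.033,0.077,-0.07,0,0.012,0],[0.033,0.077,-0.07,0,0.012,0]]}}

```text
t: 2.25
tcp_pos: [0.4655, -0.0685, 0.0902]
tool_rot: [-0.706, -0.039, 0.04, 0.706]
force: [0.2, 0.1, 0.4]
finger_gap: 1.003
```

```bash
python3 - <<'E'
from h import *
go([.4655,-.069,.014],np.radians(6.4))
cv2.imwrite("pics/w2.png",snapshot("wrist")[:,:,::-1])
E
```

```text
t 2.25 tcp [ 0.4655 -0.0685  0.0902] yaw 6.45 F [0.16 0.11 0.4 ] gap 85.7
delta [ 0.0001  0.0762 -0.0006] [-0.001   0.0009 -0.0018]
```

View pics/w2.png

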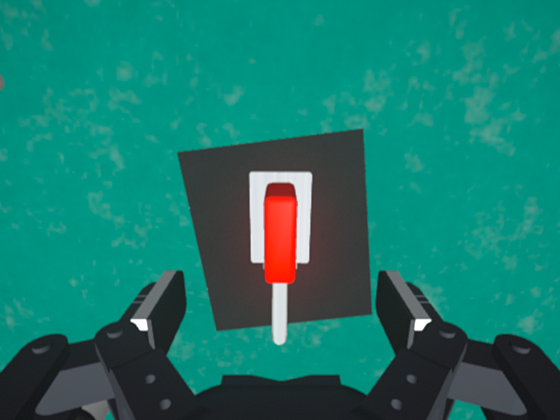

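The grip (280,240) is centred between the fingers at columns 160 and 400, so I'll descend and close.

Call:
{"api": "play_rows", "payload": {"deltas": [[0,0.02,0,0,0,0],[0,0.04,0,0,0,0],[0,0.06,0,0,0,0],[0,0.07,0,0,0,0],[0,0.076,0,0,0,0],[0,0.076,0,0,0,0],[0,0.076,0,0,0,0]]}}

```text
t: 3.0
tcp_pos: [0.4668, -0.0702, 0.0148]
tool_rot: [0.706, 0.039, -0.039, -0.706]
force: [-0.0, -0.5, -0.6]
finger_gap: 0.999
```

Call:
{"api": "play_rows", "payload": {"deltas": [[0,0,0,0,0,0],[0,0,0,0,0,0],[0,0,0,0,0,0],[0,0,0,0,0,0],[0,0,0,0,0,0],[0,0,0,0,0,0],[0,0,0,0,0,0],[0,0,0,0,0,0],[0,0,0,0,0,0],[0,0,0,0,0,0]], "gripper": 0.01, "force": 70}}

```text
t: 4.0
tcp_pos: [0.4665, -0.0703, 0.0145]
tool_rot: [0.706, 0.039, -0.039, -0.706]
force: [-0.4, -0.9, 5.9]
finger_gap: 0.23
```

```bash
python3 - <<'E'
from h import *
go([.4655,-.069,.080],np.radians(6.4))
E
```

```text
t 4.0 tcp [ 0.4665 -0.0703  0.0145] yaw 6.31 F [-0.4  -0.86  5.89] gap 19.7
delta [-0.0008 -0.0655  0.0014] [ 0.0002 -0.0015  0.0003]
```

Call:
{"api": "play_rows", "payload": {"deltas": [[0,-0.01,0,0,0,0],[0,-0.025,0,0,0,0],[0,-0.045,0,0,0,0],[0,-0.06,0,0,0,0],[0,-0.065,0,0,0,0],[0,-0.065,0,0,0,0],[0,-0.065,0,0,0,0]]}}

```text
t: 4.7
tcp_pos: [0.466, -0.0701, 0.0788]
tool_rot: [-0.706, -0.039, 0.039, 0.706]
force: [-0.2, -0.4, -2.6]
finger_gap: 0.222
```

```bash
python3 - <<'E'
from h import *
s=np.degrees
a=np.radians(23);y=np.array([.5998,.2295]);tip=y-.0*np.array([np.cos(a),np.sin(a)])
g=tip-.075*np.array([np.cos(a),np.sin(a)])
print(g);go([*g,.080],a)
o=[]
for n in("scene","side"):
    im=snapshot(n);cv2.imwrite(f"pics/{n}3.png",im[:,:,::-1]);o.append(im[:,:,::-1])
b=o[0][180:360,200:420];d=o[1][140:290,160:400]
cv2.imwrite("pics/c3.png",np.vstack([cv2.resize(b,(400,327)),cv2.resize(d,(400,250))]))
E
```

```text
[0.53076214 0.20019517]
t 4.7 tcp [ 0.466  -0.0701  0.0788] yaw 6.31 F [-0.17 -0.39 -2.62] gap 19.0
delta [ 0.0941 -0.0011  0.2615] [-0.0005 -0.2912 -0.0007]
```

View pics/c3.png

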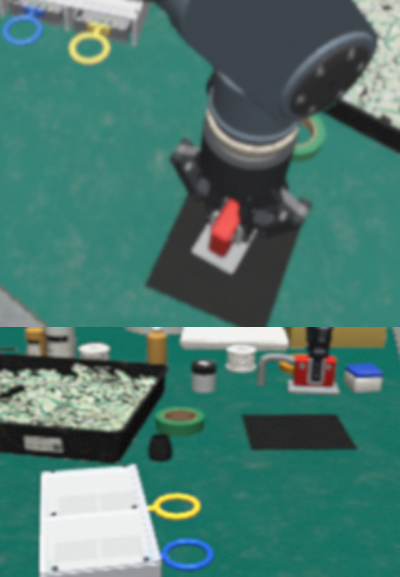

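Call:
{"api": "play_rows", "payload": {"deltas": [[0.01,-0.001,0.026,0,-0.03,0],[0.021,-0.001,0.058,0,-0.06,0],[0.033,-0.001,0.092,0,-0.1,0],[0.045,-0.001,0.126,0,-0.14,0],[0.057,-0.001,0.16,0,-0.18,0],[0.069,-0.001,0.194,0,-0.22,0],[0.08,-0.001,0.225,0,-0.25,0],[0.09,-0.001,0.25,0,-0.28,0],[0.094,-0.001,0.2615,0,-0.291,0],[0.094,-0.001,0.2615,0,-0.291,0],[0.094,-0.001,0.2615,0,-0.291,0],[0.094,-0.001,0.2615,0,-0.291,0]]}}

```text
t: 6.0
tcp_pos: [0.5303, 0.1986, 0.0798]
tool_rot: [0.693, 0.14, -0.141, -0.693]
force: [-0.2, -0.2, -2.3]
finger_gap: 0.227
```

```bash
python3 - <<'E'
from h import *
a=np.radians(23)
go([.5308,.2002,.080],a)
o=[]
for n in("scene","side","wrist"):
    im=snapshot(n);cv2.imwrite(f"pics/{n}4.png",im[:,:,::-1]);o.append(im[:,:,::-1])
b=o[0][130:250,180:340];d=o[1][170:310,180:340]
cv2.imwrite("pics/c4.png",np.hstack([cv2.resize(b,(400,300),interpolation=2),cv2.resize(d,(400,350),interpolation=2)[:300]]))
E
```

```text
t 6.0 tcp [0.5303 0.1986 0.0798] yaw 22.89 F [-0.24 -0.16 -2.32] gap 19.4
delta [ 0.001  -0.0002  0.0013] [-0.0001 -0.0019 -0.0019]
```

View pics/c4.png

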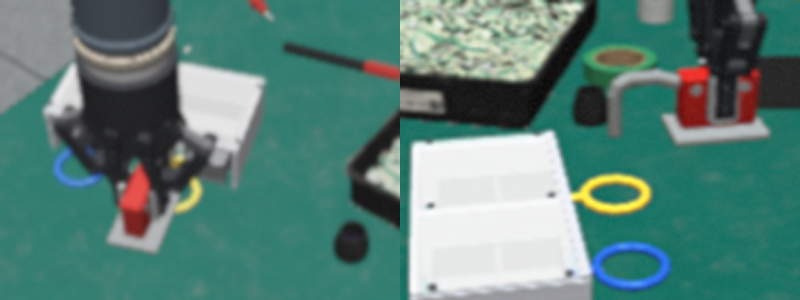

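View pics/wrist4.png

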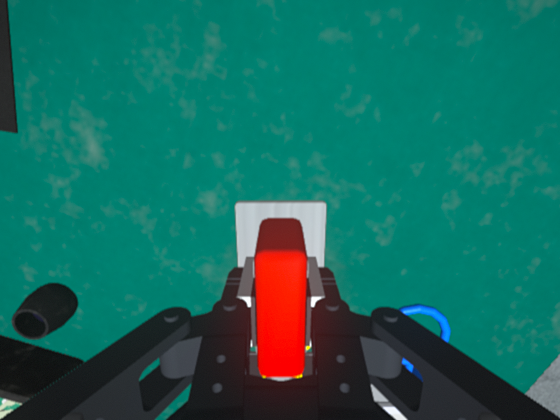

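```bash
python3 - <<'E'
from h import *
D=camera_model("side")
p=onz(D,265.6,223.3,.0683);print(p)
a=np.radians(23);t=np.array([.5303,.1986])+[-.001*np.cos(a)*0,0]+.075*np.array([np.cos(a),np.sin(a)]);print(t,proj(D,[*t,.0683]))
E
```

```text
[0.60068347 0.22362436 0.0683    ]
[0.59933786 0.22790483] [265.80456521 224.39551737]
```

The tip is within about 2 mm of the ring centre. I'll lower it 60 mm, watching the force.

Call:
{"api": "play_rows", "payload": {"deltas": [[0,0.008,0.001,0,0,0],[0,0.018,0.0015,0,0,0],[0,0.028,0.0015,0,0,0],[0,0.036,0.0015,0,0,0],[0,0.042,0.0015,0,0,0],[0,0.048,0.0015,0,0,0],[0,0.054,0.0015,0,0,0],[0,0.059,0.0015,0,0,0],[0,0.059,0.0015,0,0,0]]}}

```text
t: 7.05
tcp_pos: [0.53, 0.2013, 0.0205]
tool_rot: [-0.693, -0.14, 0.141, 0.693]
force: [-0.5, 0.1, -1.1]
finger_gap: 0.228
```

```bash
python3 - <<'E'
from h import *
go([.5308,.2002,.020],np.radians(23))
im=snapshot("side")[:,:,::-1];d=im[190:310,180:340]
cv2.imwrite("pics/c5.png",cv2.resize(d,(640,480),interpolation=2))
E
```

```text
t 7.05 tcp [0.53   0.2013 0.0205] yaw 22.99 F [-0.47  0.09 -1.13] gap 19.5
delta [ 0.0003  0.0005 -0.0013] [-0.0003 -0.0002 -0.0013]
```

View pics/c5.png

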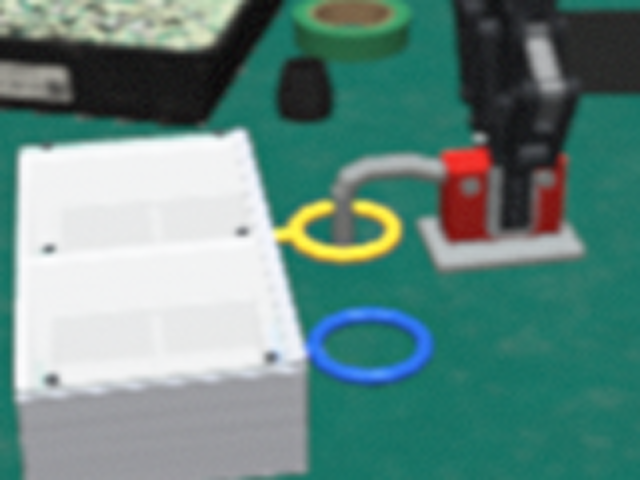

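The side picture shows the peg inside the yellow ring (about (343,235) in the crop). I'll drag along tool -x.

Call:
{"api": "play_rows", "payload": {"deltas": [[-0.003,0,0,0,0,0],[-0.007,0,0,0,0,0],[-0.011,0,0,0,0,0],[-0.015,0,0,0,0,0],[-0.019,0,0,0,0,0],[-0.024,0,0,0,0,0],[-0.029,0,0,0,0,0],[-0.034,0,0,0,0,0],[-0.039,0,0,0,0,0],[-0.044,0,0,0,0,0],[-0.048,0,0,0,0,0],[-0.05,0,0,0,0,0]]}}

```text
t: 8.3
tcp_pos: [0.4841, 0.1817, 0.0213]
tool_rot: [-0.693, -0.141, 0.141, 0.693]
force: [1.5, 0.4, -0.9]
finger_gap: 0.224
```

```bash
python3 - <<'E'
from h import *
go([.5308,.2002,.020],np.radians(23))
im=snapshot("side")[:,:,::-1];d=im[190:310,180:340]
cv2.imwrite("pics/c6.png",cv2.resize(d,(640,480),interpolation=2))
E
```

```text
t 8.3 tcp [0.4841 0.1817 0.0213] yaw 22.98 F [ 1.51  0.41 -0.93] gap 19.1
delta [ 0.0502  0.0013 -0.0012] [ 0.     -0.0003  0.    ]
```

View pics/c6.png

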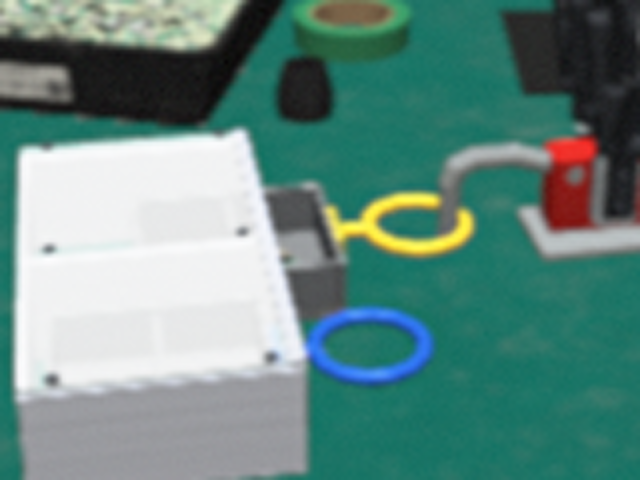

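The tray is following straight. I'll go on another 72 mm.

Call:
{"api": "play_rows", "payload": {"deltas": [[-0.004,0,0,0,0,0],[-0.009,0,0,0,0,0],[-0.015,0,0,0,0,0],[-0.022,0,0,0,0,0],[-0.029,0,0,0,0,0],[-0.036,0,0,0,0,0],[-0.043,0,0,0,0,0],[-0.05,0,0,0,0,0],[-0.057,0,0,0,0,0],[-0.064,0,0,0,0,0],[-0.069,0,0,0,0,0],[-0.072,0,0,0,0,0]]}}

```text
t: 9.55
tcp_pos: [0.4176, 0.1535, 0.0212]
tool_rot: [-0.693, -0.141, 0.141, 0.693]
force: [1.4, 0.0, -2.1]
finger_gap: 0.226
```

Call:
{"api": "play_rows", "payload": {"deltas": [[0,0,0,0,0,0],[0,0,0,0,0,0],[0,0,0,0,0,0]]}}

```text
t: 9.85
tcp_pos: [0.4175, 0.1537, 0.021]
tool_rot: [-0.693, -0.14, 0.142, 0.693]
force: [-0.6, -0.3, -1.8]
finger_gap: 0.22
```

```bash
python3 - <<'E'
from h import *
go([.5308,.2002,.020],np.radians(23))
im=snapshot("side")[:,:,::-1];d=im[180:315,180:360];cv2.imwrite("pics/side7.png",im)
cv2.imwrite("pics/c7.png",cv2.resize(d,(720,540),interpolation=2))
E
```

```text
t 9.85 tcp [0.4175 0.1537 0.021 ] yaw 23.0 F [-0.56 -0.26 -1.78] gap 18.8
delta [ 0.1225  0.0008 -0.0015] [-0.0005 -0.0001 -0.0017]
```

View pics/c7.png

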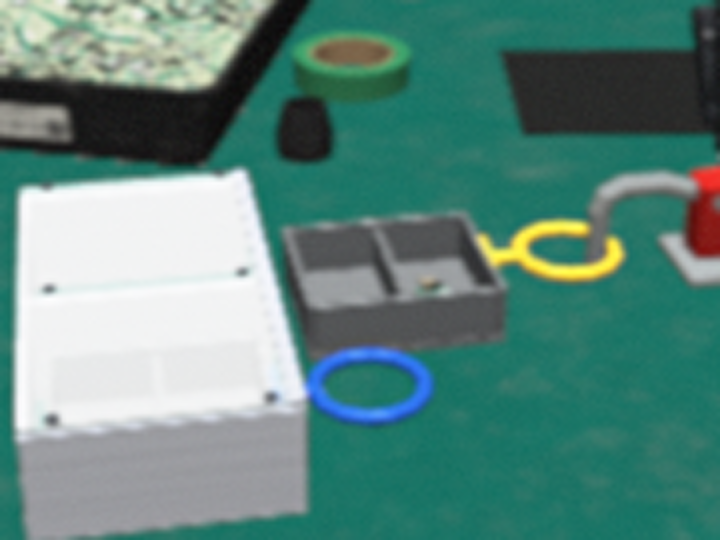

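```bash
python3 - <<'E'
from h import *
D=camera_model("side");a=np.radians(23)
f=lambda u,v,z:onz(D,u/4+180,v/4+180,z)[:2]
o=np.array([.668,.307])
def fr(p): d=p-o;return (d@[np.cos(a),np.sin(a)],d@[-np.sin(a),np.cos(a)])
y=f(569,250,.022);print("ring",y,fr(y),"tray x",fr(y)[0]+.085)
for n,p in dict(rear_top_far=(284,228),rear_top_near=(308,320)).items(): print(n,fr(f(*p,.028)))
for n,p in dict(fr=(247,174),fl=(305,402)).items(): print(n,fr(f(*p,.052)))
E
```

```text
ring [0.49861972 0.18871594] (np.float64(-0.2021326390989588), np.float64(-0.04269890496305796)) tray x -0.11713263909895878
rear_top_far (np.float64(-0.07133306079961826), np.float64(-0.07799305648047017))
rear_top_near (np.float64(-0.069221069645094), np.float64(0.006656018312972164))
fr (np.float64(-0.055813270836596936), np.float64(-0.09034914612458264))
fl (np.float64(-0.05284463316177585), np.float64(0.10252457476056208))
```

The tray is at rack x ≈ -0.117, so it's clear with margin. I'll centre the peg by moving it 11 mm inward, lift it out, then go back over the mat.

Call:
{"api": "play_rows", "payload": {"deltas": [[0.004,0,0,0,0,0],[0.008,0,0,0,0,0],[0.011,0,0,0,0,0],[0.011,0,0,0,0,0],[0.011,-0.008,0,0,0,0],[0.011,-0.018,0,0,0,0],[0.011,-0.03,0,0,0,0],[0.011,-0.042,0,0,0,0],[0.011,-0.054,0,0,0,0],[0.011,-0.06,0,0,0,0],[0.011,-0.06,0,0,0,0]]}}

```text
t: 11.0
tcp_pos: [0.4288, 0.1581, 0.0824]
tool_rot: [0.693, 0.142, -0.14, -0.693]
force: [-0.4, -0.6, -1.9]
finger_gap: 0.225
```

```bash
python3 - <<'E'
from h import *
go([.4665,-.070,.080],np.radians(6.4))
im=snapshot("side")[:,:,::-1];d=im[165:315,180:380];cv2.imwrite("pics/side8.png",im)
cv2.imwrite("pics/c8.png",cv2.resize(d,(720,540),interpolation=2))
E
```

```text
t 11.0 tcp [0.4288 0.1581 0.0824] yaw 22.99 F [-0.37 -0.56 -1.92] gap 19.2
delta [-0.0544  0.0025 -0.2247] [0.0004 0.2896 0.0025]
```

View pics/c8.png

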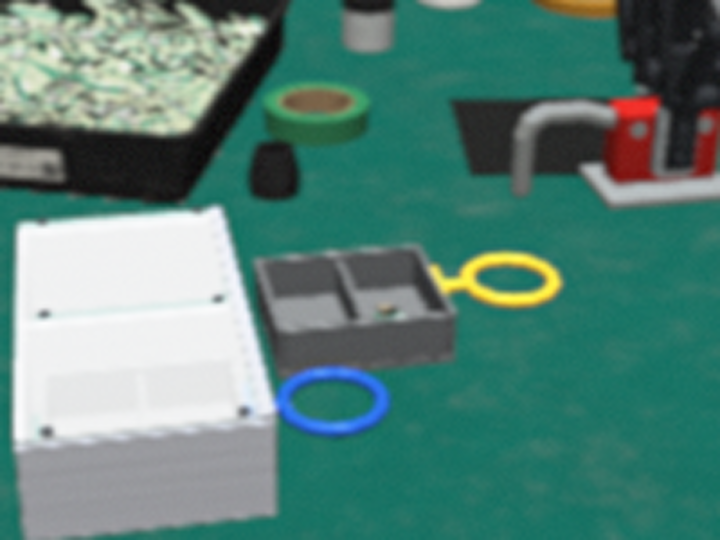

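The hook is out of the ring and the tray stands flat. Back to the mat.

Call:
{"api": "play_rows", "payload": {"deltas": [[-0.006,0,-0.025,0,0.03,0],[-0.013,0,-0.053,0,0.07,0],[-0.02,0,-0.083,0,0.11,0],[-0.027,0,-0.113,0,0.15,0],[-0.034,0,-0.143,0,0.19,0],[-0.042,0,-0.173,0,0.23,0],[-0.049,0,-0.203,0,0.27,0],[-0.053,0,-0.219,0,0.285,0],[-0.0545,0,-0.2247,0,0.29,0],[-0.0545,0,-0.2247,0,0.29,0],[-0.0545,0,-0.2247,0,0.29,0]]}}

```text
t: 12.15
tcp_pos: [0.465, -0.0691, 0.0809]
tool_rot: [-0.706, -0.039, 0.04, 0.706]
force: [-0.0, 0.3, -2.3]
finger_gap: 0.223
```

```bash
python3 - <<'E'
from h import *
go([.4665,-.070,.0155],np.radians(6.4))
E
```

```text
t 12.15 tcp [ 0.465  -0.0691  0.0809] yaw 6.41 F [-0.    0.3  -2.33] gap 19.1
delta [ 0.0015  0.0654 -0.0011] [-0.0011  0.0001 -0.0017]
```

Call:
{"api": "play_rows", "payload": {"deltas": [[0.001,0.015,-0.001,0,0,0],[0.001,0.03,-0.001,0,0,0],[0.001,0.045,-0.001,0,0,0],[0.001,0.054,-0.001,0,0,0],[0.001,0.058,-0.001,0,0,0],[0.001,0.061,-0.001,0,0,0],[0.001,0.0635,-0.001,0,0,0],[0.001,0.065,-0.001,0,0,0],[0.001,0.065,-0.001,0,0,0],[0.001,0.065,-0.001,0,0,0]]}}

```text
t: 13.15
tcp_pos: [0.4671, -0.0711, 0.0164]
tool_rot: [0.706, 0.039, -0.039, -0.706]
force: [-0.3, -0.0, -1.5]
finger_gap: 0.222
```

Call:
{"api": "play_rows", "payload": {"deltas": [[0,0.001,0,0,0,0],[0,0.002,0,0,0,0],[0,0.002,0,0,0,0]]}}

```text
t: 13.45
tcp_pos: [0.4672, -0.0711, 0.0145]
tool_rot: [0.706, 0.039, -0.039, -0.706]
force: [-0.3, 0.6, 0.9]
finger_gap: 0.224
```

The force changed from -2.3 to +0.9 N, so the hook is standing on the mat. Releasing.

Call:
{"api": "play_rows", "payload": {"deltas": [[0,0,0,0,0,0],[0,0,0,0,0,0],[0,0,0,0,0,0],[0,0,0,0,0,0],[0,0,0,0,0,0],[0,0,0,0,0,0],[0,0,0,0,0,0],[0,0,0,0,0,0],[0,0,0,0,0,0],[0,0,0,0,0,0]], "gripper": 0.085}}

```text
t: 14.45
tcp_pos: [0.467, -0.071, 0.0142]
tool_rot: [0.706, 0.039, -0.039, -0.706]
force: [-0.1, -1.0, 0.4]
finger_gap: 0.997
```

Call:
{"api": "play_rows", "payload": {"deltas": [[0,-0.02,0,0,0,0],[0,-0.045,0,0,0,0],[0,-0.075,0,0,0,0],[0,-0.105,0,0,0,0],[0,-0.135,0,0,0,0],[0,-0.15,0,0,0,0],[0,-0.15,0,0,0,0],[0,-0.15,0,0,0,0],[0,-0.15,0,0,0,0]]}}

```text
t: 15.35
tcp_pos: [0.4661, -0.0707, 0.1631]
tool_rot: [-0.706, -0.038, 0.04, 0.706]
force: [-0.8, 0.4, -0.2]
finger_gap: 0.995
```

```bash
python3 - <<'E'
from h import *
go([.4665,-.070,.0155],np.radians(6.4))
im=snapshot("side")[:,:,::-1];d=im[150:315,180:400];w=snapshot("wrist")[:,:,::-1]
cv2.imwrite("pics/c9.png",np.hstack([cv2.resize(d,(400,300),interpolation=2),cv2.resize(w,(400,300))]))
E
```

```text
t 15.35 tcp [ 0.4661 -0.0707  0.1631] yaw 6.37 F [-0.82  0.42 -0.17] gap 85.0
delta [0.0008 0.1476 0.0004] [-0.0012 -0.0006 -0.0022]
```

View pics/c9.png

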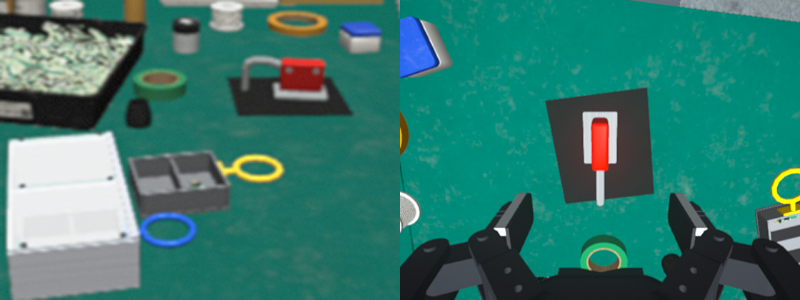

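The hook stands upright on the mat with nothing touching it. The yellow tray is flat on the bench in front of the rack, and the blue ring is in its place.

```bash
python3 -c "
from station import *
print(sign_off())"
```

```text
the job is handed in; nothing more can be done
None
```

I pulled the yellow-ringed tray fully out of the rack with the hook, put the hook back on its mat and let go. I handed the job in just after t = 15.4 s. The sign-off gave no verdict, so what follows comes from my own checks.

- **Yellow tray:** it stands flat on the bench with its origin about 117 mm in front of the rack's, against the 97.5 mm needed. I measured this in the side camera before lifting the hook out. After that I only checked by eye that the tray hadn't moved. The gripper fingers stayed well away from it throughout.
- **Blue tray:** its ring showed no movement in the side pictures; I didn't measure it again at the end.
- **Hook:** it stands upright on the mat within about 2 mm of where it started. The gripper is open about 15 cm above it, and the last force reading was near zero.
- **Disagreements:** the scene and side cameras differed by 3–5 mm on the rack and mat positions. My estimates of the rack's angle ranged from about 19 to 24 degrees, and I pulled along 23. Neither caused a problem, because the tray came out straight.

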